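# Unlock the bench printer's screen frame

## Task

The bench printer's screen frame is locked down by a dial lock: turn the dial, feeling its clicks, until its pointer clicks into the notch at the broad mark facing the U-shaped shackle, then leave the dial there and pull the shackle straight up out of the lock. Finish while still holding the shackle in the gripper, upright and still, its lower ends about a hand's breadth (10 cm) above the lock. Leave the gauge, the tape roll and the bottle where they are.

Things in the scene. Friction and masses are not known exactly. Their poses are not given: they have to be found in the camera images.
- lock: Fixed bench printer with a dark lock block in front, 180 x 80 x 64 mm high, aluminium top; a steel hasp plate (top 72 mm above the table) covers its far part. Origin: on the table under the dial's axis. x: from the dial along the block to the shackle (legs at x = 70 and 122 mm), then the printer's frame (x 160 to 490 mm, 300 wide, up to 140 high). z up.
- dial_grip (a point): Grip point of the dial, on its vertical axis, 94 mm above the table. Grip: an upright black bar 46 long, 13 thick, 34 tall (72 to 106 mm above the table) on a round steel skirt 46 mm across. x along the bar to the pointer end (white line on that half's top, steel nose on the skirt); y across the bar, the way to pinch it; z up.
- dial (a joint): Pointer angle (rad), counter-clockwise from above; starts between 1.2 and 5.1. Open = 0 or 6.283 (same direction, either will do): pointer along the lock's x, at the broad mark facing the shackle. Turns both ways from -1.0 to 7.3 with light clicks (0.06 N m) 0.38 rad apart; the deep open notch draws it in from within 0.2 rad and keeps it when let go. May need several grasps.
- bolt (a joint): Spring bolt hidden in the block (m), moved by the dial only: under 0.001 = dropped into the open notch, shackle free; 0.005 to 0.007 = locked (the shackle then gives only 2 mm when pulled).
- shackle_bow (a point): Loose steel U-shackle (8 mm round bar, 140 g) standing in the lock: middle of its straight top bar, 130 mm above the table when home. The bar runs along x (28 mm straight, legs 52 apart); pinch it across y from above, free space below down to 72 mm. z up. The long leg's foot (18 mm wide) is 120 mm below this point. Unlocked, it draws straight up, and is out with this point over 192 mm high.
- gauge: Bystander: round dial gauge lying on its back, 56 mm diameter, 22 mm high, with a stem.
- tape: Bystander: tape roll lying flat, 96 mm diameter, 24 mm high.
- wash_bottle: Bystander: white plastic bottle standing, 60 mm diameter, 135 mm high.
There are look-alikes about, which are no part of the job. What is shaped like the part that bears shackle_bow but green or yellow is not meant.

How it is judged (in metres and radians):
On the way, in this order (a step that is already met when the one before it is completed fails the run):
1. the dial stands in its open notch, the bolt has dropped in, and the shackle is still home ((value of joint dial between -0.2 and 0.2 rad or value of joint dial between 6.0832 and 6.4832 rad) and value of joint bolt below 0.002 m and height (world z) of shackle_bow below 0.14 m), for 0.2 s.
2. the shackle's foot is drawn out of the lock by the gripper (height (world z) of shackle_bow above 0.2 m and contact force between the fingers and shackle above 0.5 N), for 0.2 s.
At the end, for the whole second after the job is handed in: The gripper holds the shackle upright (within 20 degrees) and still (under 30 mm/s), touching nothing else, its foot over 50 mm above the hasp plate (bow over 245 mm above the table), and the dial still stands within 0.2 rad of open (height (world z) of shackle_bow above 0.245 m and angle between shackle_bow's own z axis and vertical below 0.35 rad and linear speed of shackle below 0.03 m/s and contact force between the fingers and shackle above 0.5 N and contact force between shackle and lock below 0.1 N and (value of joint dial between -0.2 and 0.2 rad or value of joint dial between 6.0832 and 6.4832 rad)); the arm keeps its last pose, push and grip.
It fails at once if the gauge is pushed over 30 mm from its place (distance of gauge from where it was at the start of the episode above 0.03 m).
It fails at once if the tape is pushed over 30 mm from its place (distance of tape from where it was at the start of the episode above 0.03 m).
It fails at once if the wash bottle is pushed over 30 mm from its place (distance of wash_bottle from where it was at the start of the episode above 0.03 m).
It also fails if it takes over 64 s, if anything falls off the work surface, if the arm or the gripper's body presses on something with over 40 N, if the wrist force passes 120 N, or if a joint passes its speed limit or range.

## Robot

A 6-joint arm with a two-finger parallel gripper is mounted at the origin on the work surface. World frame = base frame: x ahead of the robot, y to its left, z up, the work surface at z = 0. Lengths are in m, angles in degrees, forces in N, time in s.
With the tool pointing down it reaches from about 0.3 to 0.75 m from the base axis. Payload 8.5 kg.
Tool frame: the origin (TCP) lies midway between the tips of the shut fingers; the grasp point (between the pads) lies 19 mm behind it (env.grip_depth is the distance from the TCP to the grasp point, in m); x points along the fingers, y is the direction in which the jaws open and shut, and the axes are right-handed (so a half turn about x gives the same grasp; the last joint's range is limited). The gripper opens to 85 mm and grips with 20 to 120 N. Pads are 22 mm wide; open, the fingers measure 114 mm over their backs; the gripper's body (76 mm by 85 mm) begins 54 mm behind the grasp point. The pads swing forward as they close: fully open they stand 13 mm farther back than shut.
Start: joints at [54.758, 21.807, 74.336, -0, 83.858, -12.336], TCP at [0.214, 0.507, 0.231] pointing down, gripper open.
Joint ranges: [-178.18, 178.18], [-50.72, 133.34], [12.68, 142.11], [-81.47, 261.47], [9.98, 163.14], [-165.26, 165.26]. Speed limits (degrees/s): [136.94, 136.94, 180, 180, 180, 180].

## Interface

Orientations are given as a 3x3 rotation matrix whose columns are the frame's x, y, z axes.
In Python, from rig import env gives the robot as it stands.
- The arm moves only by the tool play_rows, never from a script. Its arguments are lists of equal length, an entry for each row: "travel": the shift along the world's x, y, z in cm, a list of three; "rotation": the turn, a rotation vector about the world's x, y, z in rad, a list of three; "claw": the finger opening in cm, from 0 to 8.54. A call has 1 to 12 rows; each row shifts and turns the pose as measured when the row begins; what a row does not reach is not made up. A row lasts 1/12 s, in which the tool goes at most 41.7 mm and 7.16 degrees, less where a joint would pass 70% of its speed; a pose out of reach is approached as far as the arm can. A call is refused whole if a number of a shift passes 4.17 or a number of a turn 0.125, either way. A call with a gripper value outside its range is refused whole. The fingers move at their own pace and stop on an object; "squeeze" is the grip in N (left out, the last holds). Time passes only in rows, so rows that do not move let the fingers close. It gives the time, the measured TCP pose, the force and the opening at its end, in the units of the state.
- env.observe(): the state, without advancing time (a new reading comes with each control period).
- env.get_image(name): name is "scene" or "side" or "wrist"; returns the picture (480x640x3 uint8, red, green, blue); there is no depth.
- env.camera_info(name): a dict with "vertical_fov" (degrees; the focal length in pixels is half the picture's height over the tangent of half this angle, whatever the lens; pixels are square), "cx", "cy" (the principal point, pixels), "D" ([k1, k2, p1, p2, k3] as OpenCV has them; the pictures are not rectified), "eye" and "rotation" of the camera in the world. Camera axes: x right, y down, z forward; pixel columns grow to the right and rows downward; lengths in m; the calibration is good to about 2 mm. A picture is of the moment at which its call begins: read the wrist's pose just before it. camera_info takes no time and is no camera call; for the wrist camera it gives the pose at the moment of the call.
- env.close_job(): hands the job in, once; it reports no verdict.
The state is a dict: "time_s": time; "q": joint angles; "qvel": joint speeds; "joint_efforts": joint torques, N m; "position": TCP position; "tool_rot": TCP orientation; "ft_force": force on the tool from outside, world axes, zero at the start; "wrist_torque": the same for the moment, N m; "grip_width": finger opening in m.
Only numpy, scipy, OpenCV 4.12 (cv2) and the standard library are available. Lean on these libraries where they do the work, as an engineer would, in place of code of your own. Each camera call takes 0.05 s, during which the arm holds its last target.

## Working session

There is one attempt and no reset: what is moved stays moved. The work goes in short steps, Python scripts to look and compute and a tool call to move; the robot and the scene stay as the last step left them, time stands still between calls to the robot, and variables do not carry over. Pictures are saved under pics/ and viewed, and the job is handed in when it is done.

Besides the shell and the picture viewer there is one more tool, called after ">>>" in YAML: its name, and indented under it one key for each argument. play_rows: Moves the arm, as the interface text tells. Its arguments: {"type":"object","properties":{"travel":{"type":"array","items":{"type":"array","items":{"type":"number"}}},"rotation":{"type":"array","items":{"type":"array","items":{"type":"number"}}},"claw":{"type":"array","items":{"type":"number"}},"squeeze":{"type":"number"}},"required":["travel","rotation","claw"]}

```bash
ls; mkdir -p pics; python3 - <<'E'
from rig import env
import cv2
for n in ["scene","side","wrist"]:
    i=env.camera_info(n); print(n,i)
    cv2.imwrite(f"pics/{n}0.png",env.get_image(n)[:,:,::-1])
print(env.observe(),env.grip_depth)
E
```

```text
pics
scene {'vertical_fov': 49.53940302637999, 'cx': 327.6519092641569, 'cy': 242.46233502277335, 'D': array([0.00637951, 0.        , 0.        , 0.        , 0.        ]), 'eye': array([1.00524722, 0.18490936, 0.95167578]), 'rotation': array([[-0.47415719,  0.72420754, -0.50069791],
       [ 0.88035313,  0.39797828, -0.25805359],
       [ 0.01238254, -0.56314894, -0.82626263]])}
side {'vertical_fov': 55.802111847429295, 'cx': 319.6789406007803, 'cy': 242.581461216336, 'D': array([-0.07419847,  0.        ,  0.        ,  0.        ,  0.        ]), 'eye': array([0.27700768, 0.44565974, 0.77533036]), 'rotation': array([[-0.90386664, -0.33441139,  0.26682226],
       [-0.42774111,  0.69487031, -0.5780941 ],
       [ 0.00791439, -0.63665083, -0.77111159]])}
wrist {'vertical_fov': 64.20901112502084, 'cx': 321.4713707895568, 'cy': 237.26991625891964, 'D': array([-0.04383865,  0.        ,  0.        ,  0.        ,  0.        ]), 'eye': array([0.15020633, 0.53406804, 0.37311553]), 'rotation': array([[ 3.88146741e-01,  8.85605975e-01,  2.55037575e-01],
       [ 9.21597464e-01, -3.72846462e-01, 
[... 170 characters left out ...]
6e-03,
        8.38570918e+01, -1.23364682e+01]), 'qvel': array([ 0.08826056, -0.0604815 , -0.10563583,  0.01812132,  0.1233503 ,
       -0.03193607]), 'joint_efforts': array([ 1.48477808e-03, -4.48628962e+01, -2.31345266e+01, -2.10194994e-04,
        3.82790298e-03,  2.98110183e-05]), 'position': array([0.2139391 , 0.50644563, 0.23086748]), 'tool_rot': array([[-6.38665412e-04,  3.89213255e-01,  9.21147455e-01],
       [-8.68156363e-04,  9.21147080e-01, -3.89213699e-01],
       [-9.99999419e-01, -1.04827735e-03, -2.50406816e-04]]), 'ft_force': array([-0.40729542,  0.82507674, -0.43041177]), 'wrist_torque': array([0.02468184, 0.01795287, 0.01059248]), 'grip_width': 0.08551042954102805} 0.0187
```

View pics/scene0.png

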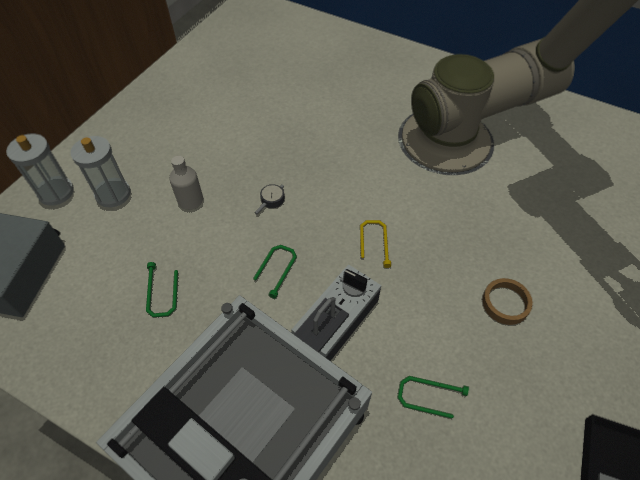

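View pics/side0.png

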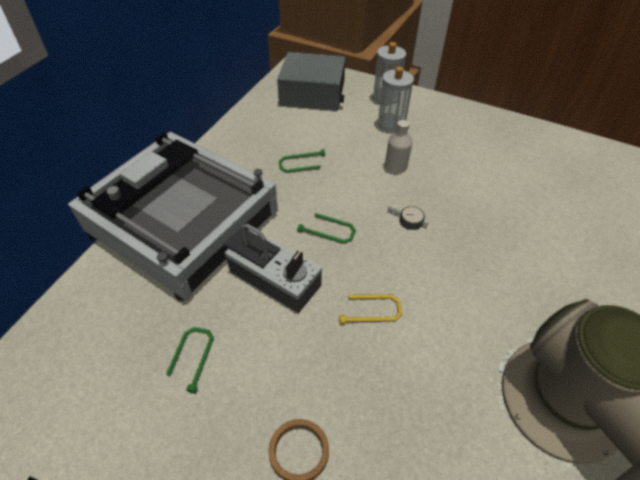

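View pics/wrist0.png

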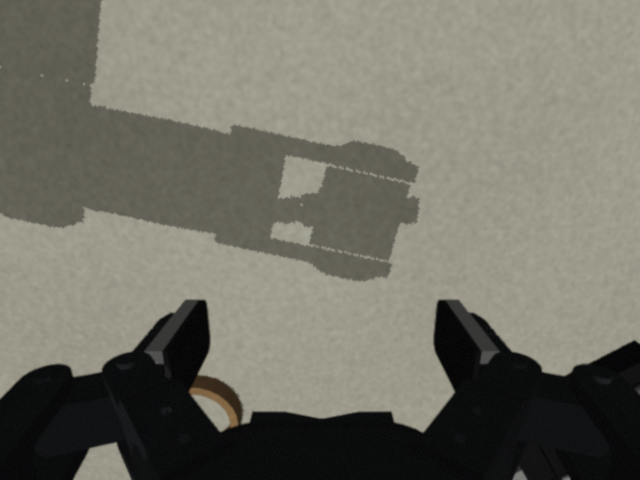

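The scene view shows the lock with its dial at about (355,282) and the shackle at about (325,315). The side view has the dial at about (295,265) and the shackle at about (252,240). I'll zoom in on both.

```bash
cat > h.py <<'E'
import numpy as np, cv2
def K(i):
    f=240/np.tan(np.radians(i["vertical_fov"]/2)); return np.array([[f,0,i["cx"]],[0,f,i["cy"]],[0,0,1.]])
def ray(i,uv):
    p=cv2.undistortPoints(np.array([[uv]],float),K(i),i["D"])[0,0]
    d=i["rotation"]@np.array([p[0],p[1],1.]); return np.array(i["eye"]),d/np.linalg.norm(d)
def plane(i,uv,z):
    e,d=ray(i,uv); return e+d*(z-e[2])/d[2]
def tri(*obs):
    A=np.zeros((3,3));b=np.zeros(3)
    for i,uv in obs:
        e,d=ray(i,uv);P=np.eye(3)-np.outer(d,d);A+=P;b+=P@e
    return np.linalg.solve(A,b)
def proj(i,X):
    R=i["rotation"]; r,_=cv2.Rodrigues(R.T); t=-R.T@i["eye"]
    return cv2.projectPoints(np.array(X,float).reshape(-1,3),r,t,K(i),i["D"])[0].reshape(-1,2)
E
python3 - <<'E'
import cv2
a=cv2.imread("pics/scene0.png")[255:375,285:405];b=cv2.imread("pics/side0.png")[205:325,215:335]
cv2.imwrite("pics/z0.png",cv2.resize(cv2.hconcat([a,b]),(800,400),interpolation=cv2.INTER_CUBIC)) if 0 else cv2.imwrite("pics/z0.png",cv2.resize(cv2.hconcat([a,b]),None,fx=3.3333,fy=3.3333,interpolation=cv2.INTER_CUBIC))
E
```

```text
(no output)
```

View pics/z0.png

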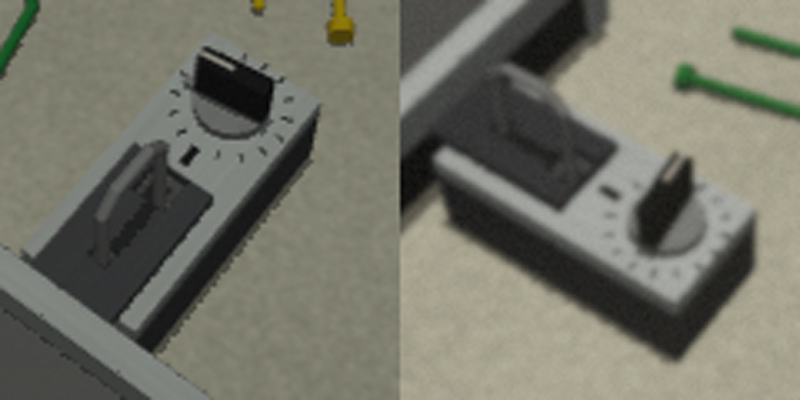

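```bash
python3 - <<'E'
from h import *
from rig import env
S=env.camera_info("scene");D=env.camera_info("side")
zs=lambda u,v:(285+u/3.3333-.35,255+v/3.3333-.35); zd=lambda u,v:(215+(u-400)/3.3333-.35,205+v/3.3333-.35)
for n,i,pts in [("S",S,dict(c1=zs(320,103),c2=zs(212,35),mark=zs(189,155),)),("D",D,dict(c1=zd(755,213),c2=zd(678,303),mark=zd(610,191)))]:
    for k,p in pts.items(): print(n,k,plane(i,p,.064).round(4))
for n,i,pts in [("S",S,dict(wend=zs(207,54),bend=zs(271,82))),("D",D,dict(wend=zd(684,157),bend=zd(645,203)))]:
    P=[plane(i,p,.106) for p in pts.values()]; print(n,[p.round(4) for p in P], (P[0]+P[1])/2, np.degrees(np.arctan2(*(P[0]-P[1])[1::-1])))
print("shackle S",plane(S,zs(152,147),.13),plane(S,zs(112,190),.13))
print("shackle D",plane(D,zd(555,88),.13),plane(D,zd(510,68),.13))
print("yellow etc")
for n,u in dict(bottle=(187,195),gauge=(272,195),tape=(508,301)).items(): print(n,plane(S,u,.02))
E
```

```text
S c1 [0.5072 0.047  0.064 ]
S c2 [ 0.4959 -0.03    0.064 ]
S mark [ 0.5746 -0.0047  0.064 ]
D c1 [ 0.4926 -0.0297  0.064 ]
D c2 [0.5048 0.0451 0.064 ]
D mark [ 0.5765 -0.0072  0.064 ]
S [array([ 0.5327, -0.0165,  0.106 ]), array([0.5318, 0.0235, 0.106 ])] [0.53225583 0.00351605 0.106     ] -88.6265958988161
D [array([ 0.5327, -0.0197,  0.106 ]), array([0.5374, 0.0185, 0.106 ])] [ 0.53504472 -0.00060999  0.106     ] -97.06257880592386
shackle S [ 0.61188753 -0.01014072  0.13      ] [ 0.64444502 -0.01657524  0.13      ]
shackle D [ 0.6118355 -0.0157596  0.13     ] [ 0.64270255 -0.01774596  0.13      ]
yellow etc
bottle [ 0.4801859  -0.45231836  0.02      ]
gauge [ 0.38583812 -0.28146205  0.02      ]
tape [0.39114829 0.28140408 0.02      ]
```

>>> play_rows:
  travel:
    - [2.0,-3.1,0]
    - [2.0,-3.1,0]
    - [2.0,-3.1,0]
    - [2.0,-3.1,0]
    - [2.0,-3.1,0]
    - [2.0,-3.1,0]
    - [2.0,-3.1,0]
    - [2.0,-3.1,0]
    - [2.0,-3.1,0]
    - [2.0,-3.1,0]
    - [2.0,-3.1,0]
    - [2.0,-3.1,0]
  rotation:
    - [0,0,-0.12]
    - [0,0,-0.12]
    - [0,0,-0.12]
    - [0,0,-0.12]
    - [0,0,-0.12]
    - [0,0,-0.12]
    - [0,0,-0.12]
    - [0,0,-0.12]
    - [0,0,-0.12]
    - [0,0,-0.12]
    - [0,0,0]
    - [0,0,0]
  claw: [8.5,8.5,8.5,8.5,8.5,8.5,8.5,8.5,8.5,8,7,6]

```text
time_s: 1.15
position: [0.4558, 0.1205, 0.2285]
tool_rot: [[-0.004, 0.997, -0.074], [0.002, -0.074, -0.997], [-1.0, -0.004, -0.002]]
ft_force: [1.3, 1.6, 0.2]
grip_width: 0.0607
```

>>> play_rows:
  travel:
    - [2.0,-3.0,0]
    - [2.0,-3.0,0]
    - [2.0,-3.0,0]
    - [1.8,-2.7,0]
    - [0,0,0]
    - [0,0,0]
  rotation:
    - [0,0,0]
    - [0,0,0]
    - [0,0,0]
    - [0,0,0]
    - [0,0,0]
    - [0,0,0]
  claw: [5,4.5,4.5,4.5,4.5,4.5]

```text
time_s: 1.65
position: [0.5389, -0.0101, 0.2265]
tool_rot: [[-0.006, 0.997, -0.083], [0.002, -0.083, -0.997], [-1.0, -0.006, -0.001]]
ft_force: [0.2, 1.1, 0.1]
grip_width: 0.0451
```

```bash
python3 - <<'E'
from rig import env
import cv2, pickle
i=env.camera_info("wrist"); im=env.get_image("wrist"); pickle.dump((i,im),open("w1.pkl","wb"))
cv2.imwrite("pics/w1.png",im[:,:,::-1]); print(env.observe()["position"],env.observe()["grip_width"],env.observe()["tool_rot"].round(3).tolist())
E
```

```text
[ 0.53877986 -0.00993666  0.22639949] 0.04509461075791978 [[-0.006, 0.997, -0.083], [0.001, -0.083, -0.997], [-1.0, -0.006, -0.001]]
```

View pics/w1.png

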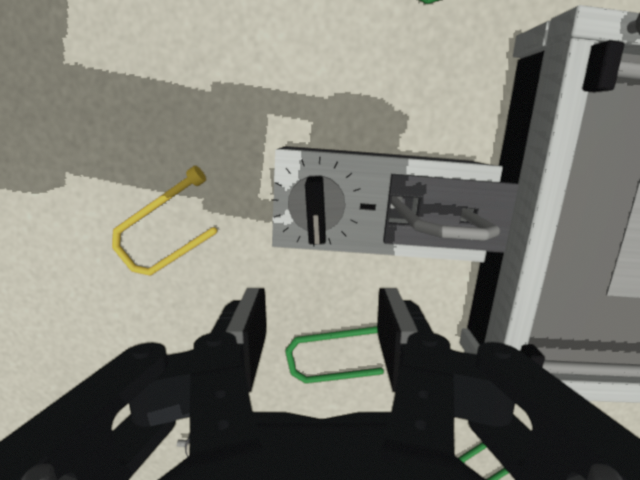

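The wrist view shows the dial bar at (315,205) with its white pointer half facing down, which is -y in the world. The shackle's top bar runs from (440,233) to (492,232). I'll measure these now.

```bash
python3 - <<'E'
from h import *
import pickle
i,im=pickle.load(open("w1.pkl","rb"))
a=im[130:270,255:525,::-1]; cv2.imwrite("pics/w1z.png",cv2.resize(a,None,fx=2.9,fy=2.9,interpolation=cv2.INTER_CUBIC))
g=cv2.cvtColor(im,cv2.COLOR_RGB2GRAY)
m=np.zeros_like(g); m[170:250,296:334]=(g[170:250,296:334]<45)*255
n,l,st,c=cv2.connectedComponentsWithStats(m); k=1+np.argmax(st[1:,4]); print(st[k],c[k])
r=cv2.minAreaRect(np.argwhere(l==k)[:,::-1].astype(np.float32)); print(r)
# bar end midpoints in px
b=cv2.boxPoints(r)
b=b[np.argsort(b[:,1])]; t,bo=b[:2].mean(0),b[2:].mean(0)
P=[plane(i,p,.106) for p in (t,bo)]; print(t,bo,P,(P[0]+P[1])/2,np.degrees(np.arctan2(*(P[1]-P[0])[1::-1])))
E
```

```text
[305 176  20  68 967] [315.01758014 205.63598759]
((315.18292236328125, 209.42605590820312), (66.74476623535156, 17.65305519104004), 86.42366790771484)
[313.1012  176.11867] [317.26465 242.73344] [array([0.53670195, 0.02883622, 0.106     ]), array([ 0.53548983, -0.01882902,  0.106     ])] [0.53609589 0.0050036  0.106     ] -91.45670841991253
```

View pics/w1z.png

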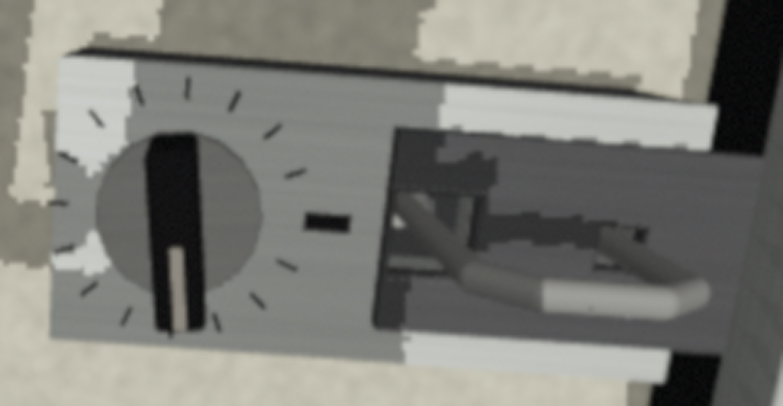

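```bash
python3 - <<'E'
from h import *
import pickle
i,im=pickle.load(open("w1.pkl","rb"))
f=lambda u,v:(255+u/2.9-.3,130+v/2.9-.3)
c=plane(i,f(180,212),.071); mk=plane(i,f(327,223),.064);print("skirt",c,"mark",mk)
P=[plane(i,f(*p),.106) for p in ((174,140),(180,328))];print(P,(P[0]+P[1])/2,np.degrees(np.arctan2(*(P[1]-P[0])[1::-1])))
e=[plane(i,f(*p),.0655) for p in ((62,57),(717,103),(52,338),(668,380))]; print(e,np.degrees(np.arctan2(*(e[1]-e[0])[1::-1])),np.degrees(np.arctan2(*(e[3]-e[2])[1::-1])), np.mean([e[0],e[2]],0))
s=[plane(i,f(*p),.132) for p in ((480,285),(545,296),(670,301),(690,298))];print(s,(s[0]+s[2])/2)
E
```

```text
skirt [0.53643653 0.00355383 0.071     ] mark [ 0.57688825 -0.00419035  0.064     ]
[array([0.53768254, 0.02748301, 0.106     ]), array([ 0.53513066, -0.01885269,  0.106     ])] [0.5364066  0.00431516 0.106     ] -93.15231413840857
[array([0.50834535, 0.04708794, 0.0655    ]), array([0.68449996, 0.02094637, 0.0655    ]), array([ 0.49652067, -0.03100608,  0.0655    ]), array([ 0.67366814, -0.05820505,  0.0655    ])] -8.44116284122858 -8.728946446279803 [0.50243301 0.00804093 0.0655    ]
[array([ 0.6031523 , -0.00653034,  0.132     ]), array([ 0.6175635 , -0.01021565,  0.132     ]), array([ 0.64556406, -0.01362404,  0.132     ]), array([ 0.65004372, -0.01328925,  0.132     ])] [ 0.62435818 -0.01007719  0.132     ]
```

>>> play_rows:
  travel:
    - [-0.3,1.3,-2.0]
    - [0,0,-3.5]
    - [0,0,-3.5]
    - [0,0,-3.0]
    - [0,0,0]
  rotation:
    - [0.0,0,0.035]
    - [0,0,0]
    - [0,0,0]
    - [0,0,0]
    - [0,0,0]
  claw: [4.5,4.5,4.5,4.5,4.5]

```text
time_s: 2.12
position: [0.5333, 0.0087, 0.1053]
tool_rot: [[0.0, 0.999, -0.041], [0.001, -0.041, -0.999], [-1.0, 0.0, -0.001]]
ft_force: [-0.9, 0.1, -0.8]
grip_width: 0.045
```

>>> play_rows:
  travel:
    - [0.2,-0.55,-1.4]
    - [0,0,-1.3]
    - [0,0,0]
    - [0,0,0]
  rotation:
    - [0,0,0]
    - [0,0,0]
    - [0,0,0]
    - [0,0,0]
  claw: [4.5,4.5,4.5,4.5]

```text
time_s: 2.45
position: [0.535, 0.0067, 0.0819]
tool_rot: [[0.002, 0.999, -0.036], [0.001, -0.036, -0.999], [-1.0, 0.002, -0.001]]
ft_force: [-0.1, -0.2, 1.3]
grip_width: 0.0449
```

```bash
python3 - <<'E'
from rig import env
import cv2
cv2.imwrite("pics/w2.png",env.get_image("wrist")[:,:,::-1]); print(env.observe()["position"])
a=env.get_image("scene")[200:340,280:420,::-1]
cv2.imwrite("pics/s2.png",cv2.resize(a,None,fx=4,fy=4,interpolation=cv2.INTER_CUBIC))
E
```

```text
[0.53509838 0.00672475 0.08209689]
```

View pics/w2.png

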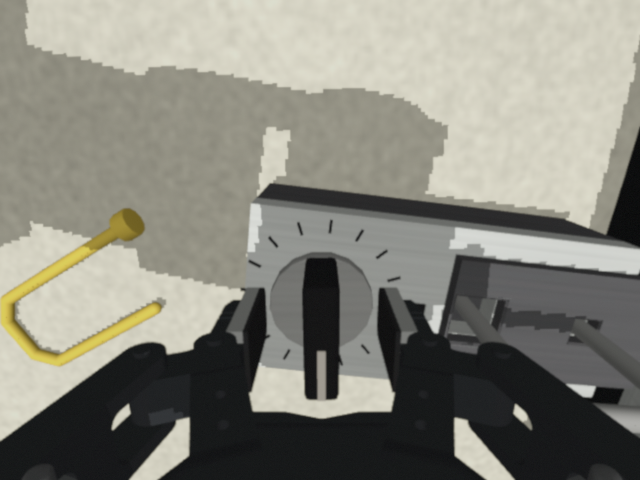

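View pics/s2.png

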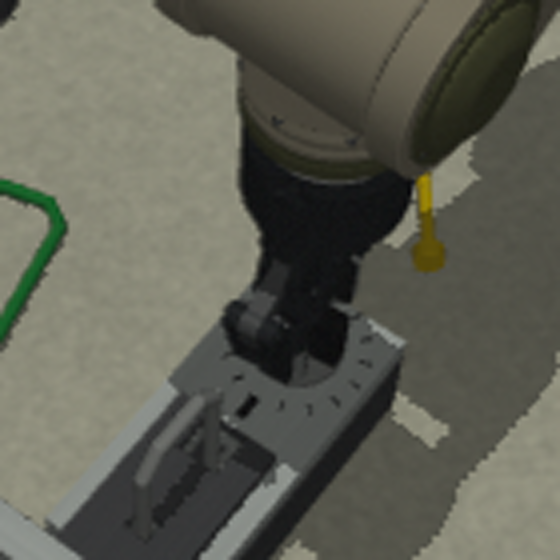

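The bar at x≈320 sits midway between the pads. The skirt centre is at (321,302). I'll check the offset along the bar.

```bash
python3 - <<'E'
from h import *
from rig import env
i=env.camera_info("wrist"); print(plane(i,(321,302),.071),plane(i,(268,302),.071),plane(i,(373,302),.071)); P=[plane(i,p,.106) for p in((320,259),(321,398))];print(P,(P[0]+P[1])/2)
E
```

```text
[0.53602587 0.00328873 0.071     ] [0.51275214 0.00411223 0.071     ] [0.55887981 0.00242871 0.071     ]
[array([0.53675895, 0.03549998, 0.106     ]), array([ 0.53516719, -0.01888058,  0.106     ])] [0.53596307 0.0083097  0.106     ]
```

>>> play_rows:
  travel:
    - [0.1,-0.4,-0.45]
    - [0,0,0]
    - [0,0,0]
    - [0,0,0]
    - [0,0,0]
    - [0,0,0]
  rotation:
    - [0,0,0]
    - [0,0,0]
    - [0,0,0]
    - [0,0,0]
    - [0,0,0]
    - [0,0,0]
  claw: [4.5,4.5,1.0,1.0,1.0,1.0]
  squeeze: 40

```text
time_s: 3.05
position: [0.5346, 0.0023, 0.081]
tool_rot: [[0.001, 0.999, -0.035], [-0.001, -0.035, -0.999], [-1.0, 0.001, 0.001]]
ft_force: [8.3, 0.2, -9.2]
grip_width: 0.0125
```

>>> play_rows:
  travel:
    - [0.12,0.0,0]
    - [0,0,0]
    - [0,0,0]
    - [0,0,0]
    - [0,0,0]
  rotation:
    - [0,0,0]
    - [0,0,0.08]
    - [0,0,0.08]
    - [0,0,0.08]
    - [0,0,0]
  claw: [0.8,0.8,0.8,0.8,0.8]

```text
time_s: 3.47
position: [0.5347, 0.0024, 0.0808]
tool_rot: [[-0.003, 0.977, 0.213], [-0.001, 0.213, -0.977], [-1.0, -0.003, 0.0]]
ft_force: [-2.3, -0.6, 0.4]
grip_width: 0.0119
```

>>> play_rows:
  travel:
    - [0,0,0]
    - [0,0,0]
    - [0,0,0]
    - [0,0,0]
    - [0,0,0]
    - [0,0,0]
    - [0,0,0]
    - [0,0,0]
    - [0,0,0]
    - [0,0,0]
  rotation:
    - [0,0,0.1]
    - [0,0,0.1]
    - [0,0,0.1]
    - [0,0,0.1]
    - [0,0,0.1]
    - [0,0,0.1]
    - [0,0,0.1]
    - [0,0,0.1]
    - [0,0,0.1]
    - [0,0,0]
  claw: [0.8,0.8,0.8,0.8,0.8,0.8,0.8,0.8,0.8,0.8]

```text
time_s: 4.3
position: [0.5345, 0.0024, 0.0809]
tool_rot: [[-0.004, 0.427, 0.904], [-0.002, 0.904, -0.427], [-1.0, -0.004, -0.002]]
ft_force: [-1.9, -1.5, 0.4]
grip_width: 0.0123
```

```bash
python3 - <<'E'
from rig import env
import cv2
o=env.observe();print(o["wrist_torque"],o["q"],o["joint_efforts"])
cv2.imwrite("pics/w3.png",env.get_image("wrist")[:,:,::-1])
E
```

```text
[0.20037544 0.14459464 0.14206218] [-12.36038422  29.51062934  89.26372096  -0.19724023  61.40937818
 -76.97807244] [ 2.20656954e-01 -4.63688600e+01 -1.82056743e+01 -2.85424915e-02
 -2.77875122e-01 -1.19977813e+00]
```

View pics/w3.png

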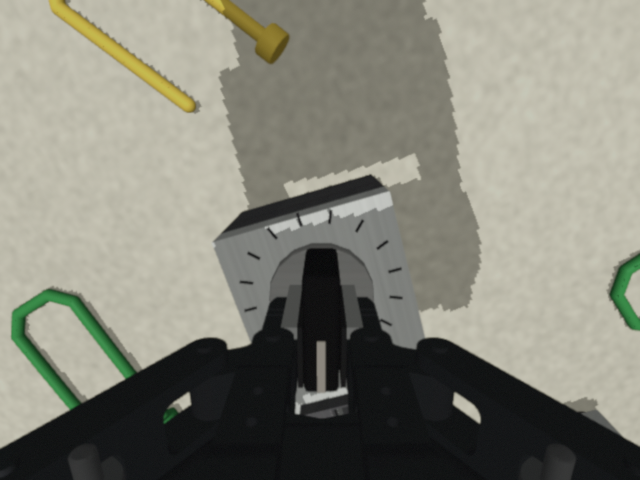

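>>> play_rows:
  travel:
    - [0,0,0]
    - [0,0,0]
    - [0,0,0]
    - [0,0,0]
    - [0,0,0]
    - [0,0,0]
  rotation:
    - [0,0,0.1]
    - [0,0,0.1]
    - [0,0,0.09]
    - [0,0,0]
    - [0,0,0]
    - [0,0,0]
  claw: [0.8,0.8,0.8,0.8,0.8,0.8]

```text
time_s: 4.85
position: [0.5344, 0.0023, 0.0808]
tool_rot: [[-0.004, 0.174, 0.985], [-0.003, 0.985, -0.174], [-1.0, -0.003, -0.003]]
ft_force: [-1.7, -0.7, 0.1]
grip_width: 0.012
```

```bash
python3 - <<'E'
from rig import env
o=env.observe();print(o["wrist_torque"],o["ft_force"])
E
```

```text
[0.04516872 0.13751526 0.02897772] [-1.7346224  -0.65938635  0.11570429]
```

>>> play_rows:
  travel:
    - [0,0,0]
    - [0,0,0]
    - [0,0,0]
    - [0,0,0]
    - [0,0,0]
    - [0,0,2.0]
    - [0,0,3.0]
    - [0,0,3.0]
    - [0,0,3.0]
    - [0,0,1.0]
    - [0,0,0]
  rotation:
    - [0,0,0.03]
    - [0,0,0]
    - [0,0,0]
    - [0,0,0]
    - [0,0,0]
    - [0,0,0]
    - [0,0,0]
    - [0,0,0]
    - [0,0,0]
    - [0,0,0]
    - [0,0,0]
  claw: [0.8,0.8,4.5,4.5,4.5,4.5,4.5,4.5,4.5,4.5,4.5]

```text
time_s: 5.77
position: [0.5343, 0.0028, 0.2055]
tool_rot: [[-0.004, 0.165, 0.986], [-0.002, 0.986, -0.165], [-1.0, -0.003, -0.003]]
ft_force: [-0.1, 0.8, 0.7]
grip_width: 0.0446
```

```bash
python3 - <<'E'
from rig import env
import cv2
i=env.camera_info("wrist"); print(env.observe()["position"])
im=env.get_image("wrist");cv2.imwrite("pics/w4.png",im[:,:,::-1])
import pickle;pickle.dump((i,im),open("w4.pkl","wb"))
E
```

```text
[0.53429385 0.00277945 0.20552915]
```

View pics/w4.png

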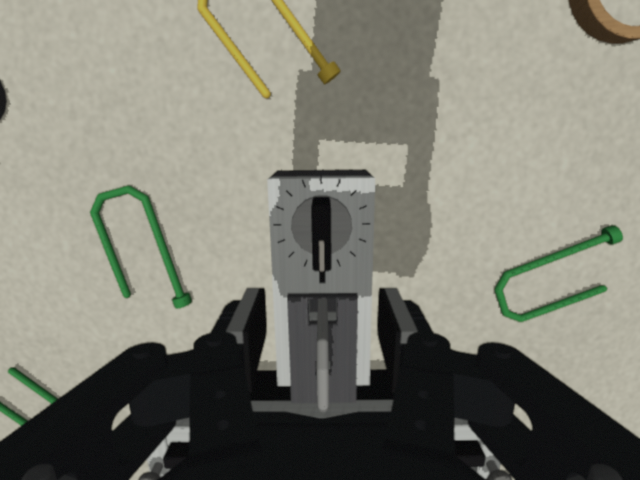

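The dial stayed at the mark after release, with the pointer at (321,245) in line with the broad mark at (322,277). The shackle is directly ahead.

```bash
python3 - <<'E'
from h import *
import pickle
i,im=pickle.load(open("w4.pkl","rb"))
for p in ((322,340),(322.5,372),(323,405)): print(plane(i,p,.132))
P=[plane(i,p,.106) for p in((321,199),(322,269))];print(P,np.degrees(np.arctan2(*(P[1]-P[0])[1::-1])))
E
```

```text
[ 0.59442445 -0.00653092  0.132     ]
[ 0.61801192 -0.01010219  0.132     ]
[ 0.64391785 -0.01403571  0.132     ]
[array([0.50923195, 0.00690056, 0.106     ]), array([ 5.56411984e-01, -2.61639812e-04,  1.06000000e-01])] -8.631923674269176
```

>>> play_rows:
  travel:
    - [3.3,-0.5,0]
    - [3.3,-0.5,0]
    - [2.8,-0.45,0]
    - [0,0,0]
    - [0,0,-1.5]
    - [0,0,0]
  rotation:
    - [0,0,0]
    - [0,0,0]
    - [0,0,0]
    - [0,0,0]
    - [0,0,0]
    - [0,0,0]
  claw: [5,5,5,5,5,5]

```text
time_s: 6.32
position: [0.6282, -0.0112, 0.1799]
tool_rot: [[-0.018, 0.168, 0.986], [0.001, 0.986, -0.168], [-1.0, -0.002, -0.018]]
ft_force: [-0.7, 0.1, -1.3]
grip_width: 0.0498
```

```bash
python3 - <<'E'
from rig import env
import cv2
i=env.camera_info("wrist"); print(env.observe()["position"])
im=env.get_image("wrist");cv2.imwrite("pics/w5.png",im[:,:,::-1])
import pickle;pickle.dump((i,im),open("w5.pkl","wb"))
E
```

```text
[ 0.62815099 -0.01124413  0.17986265]
```

View pics/w5.png

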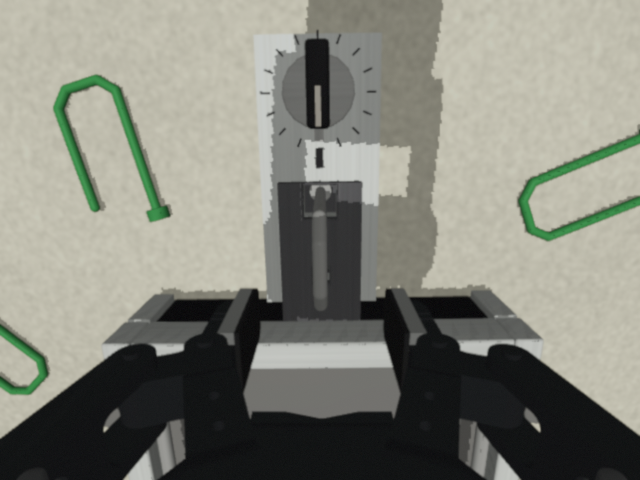

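The shackle's top bar runs along column 320 from about (320,190) to (320,308), centred between the fingers. The dial is still at the mark.

```bash
python3 - <<'E'
from h import *
import pickle
i,im=pickle.load(open("w5.pkl","rb"))
for p in ((319.5,200),(320,250),(320.5,308)): print(plane(i,p,.13))
a=im[150:330,250:390,::-1]; cv2.imwrite("pics/w5z.png",cv2.resize(a,None,fx=3.2,fy=3.2,interpolation=cv2.INTER_CUBIC))
E
```

```text
[ 0.59408101 -0.00610016  0.13      ]
[ 0.62041461 -0.01032009  0.13      ]
[ 0.65345051 -0.01566046  0.13      ]
```

View pics/w5z.png

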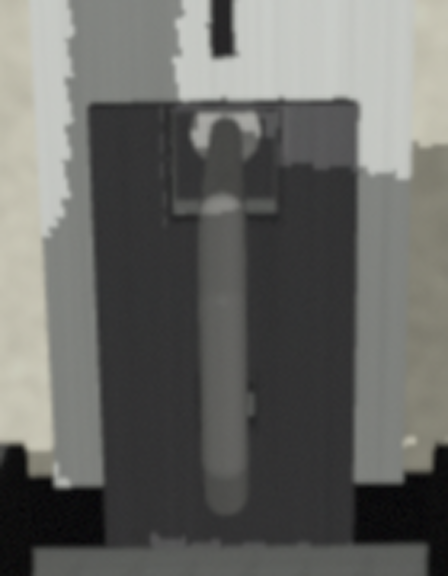

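>>> play_rows:
  travel:
    - [0.2,-0.05,-1.0]
    - [0,0,-2.0]
    - [0,0,-2.0]
    - [0,0,0]
  rotation:
    - [0,-0.018,0]
    - [0,0,0]
    - [0,0,0]
    - [0,0,0]
  claw: [5,5,5,5]

```text
time_s: 6.7
position: [0.6291, -0.0112, 0.1317]
tool_rot: [[0.004, 0.168, 0.986], [0.0, 0.986, -0.168], [-1.0, 0.001, 0.004]]
ft_force: [-0.6, 0.4, -0.3]
grip_width: 0.05
```

>>> play_rows:
  travel:
    - [0.2,-0.1,-1.2]
    - [0,0,-1.1]
    - [0,0,0]
    - [0,0,0]
    - [0,0,0]
    - [0,0,0]
    - [0,0,0]
    - [0,0,0]
    - [0,0,0]
  rotation:
    - [0,0,0]
    - [0,0,0]
    - [0,0,0]
    - [0,0,0]
    - [0,0,0]
    - [0,0,0]
    - [0,0,0]
    - [0,0,0]
    - [0,0,0]
  claw: [5,5,3,0.3,0.3,0.3,0.3,0.3,0.3]
  squeeze: 60

```text
time_s: 7.45
position: [0.6314, -0.0119, 0.1144]
tool_rot: [[0.01, 0.169, 0.986], [-0.001, 0.986, -0.169], [-1.0, 0.001, 0.01]]
ft_force: [-0.2, 1.0, -1.8]
grip_width: 0.0057
```

>>> play_rows:
  travel:
    - [0,0,0.3]
    - [0,0,0.5]
    - [0,0,0.5]
    - [0,0,0]
  rotation:
    - [0,0,0]
    - [0,0,0]
    - [0,0,0]
    - [0,0,0]
  claw: [0.3,0.3,0.3,0.3]

```text
time_s: 7.78
position: [0.6314, -0.0119, 0.1289]
tool_rot: [[0.01, 0.168, 0.986], [-0.001, 0.986, -0.168], [-1.0, 0.001, 0.01]]
ft_force: [0.0, -1.0, -0.5]
grip_width: 0.0057
```

```bash
python3 - <<'E'
from rig import env
import cv2
o=env.observe();print(o["position"],o["ft_force"])
cv2.imwrite("pics/w6.png",env.get_image("wrist")[:,:,::-1])
a=env.get_image("side")[165:325,175:335,::-1]
cv2.imwrite("pics/d6.png",cv2.resize(a,None,fx=3.5,fy=3.5,interpolation=cv2.INTER_CUBIC))
E
```

```text
[ 0.63140186 -0.01192541  0.12891925] [ 0.00515476 -1.04003847 -0.46266027]
```

View pics/w6.png

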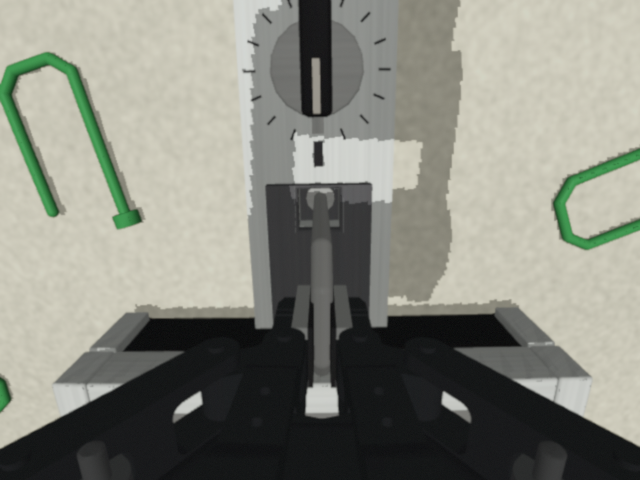

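View pics/d6.png

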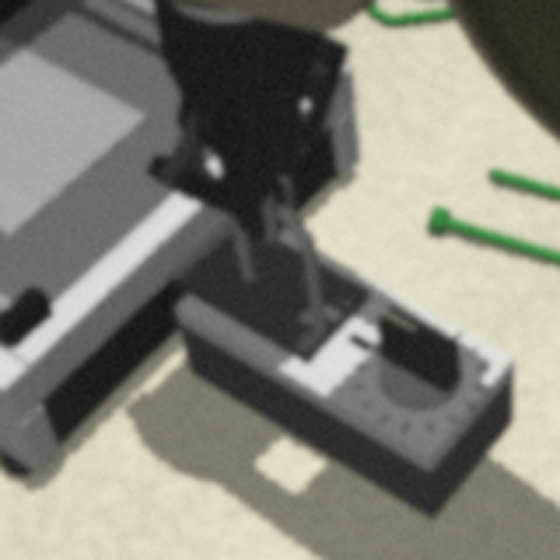

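It came up 14 mm with no resistance, so the shackle is free. I'll carry on straight up.

>>> play_rows:
  travel:
    - [0,0,1.0]
    - [0,0,1.0]
    - [0,0,1.0]
    - [0,0,1.0]
    - [0,0,1.0]
    - [0,0,0]
  rotation:
    - [0,0,0]
    - [0,0,0]
    - [0,0,0]
    - [0,0,0]
    - [0,0,0]
    - [0,0,0]
  claw: [0.3,0.3,0.3,0.3,0.3,0.3]

```text
time_s: 8.38
position: [0.6308, -0.0118, 0.1836]
tool_rot: [[0.009, 0.169, 0.986], [-0.001, 0.986, -0.169], [-1.0, 0.001, 0.009]]
ft_force: [0.4, 0.7, -0.5]
grip_width: 0.0054
```

>>> play_rows:
  travel:
    - [0,0,1.2]
    - [0,0,1.2]
    - [0,0,1.2]
    - [0,0,1.2]
    - [0,0,1.2]
    - [0,0,1.2]
    - [0,0,1.0]
    - [0,0,0.4]
    - [0,0,0]
    - [0,0,0]
    - [0,0,0]
    - [0,0,0]
  rotation:
    - [0,0,0]
    - [0,0,0]
    - [0,0,0]
    - [0,0,0]
    - [0,0,0]
    - [0,0,0]
    - [0,0,0]
    - [0,0,0]
    - [0,0,0]
    - [0,0,0]
    - [0,0,0]
    - [0,0,0]
  claw: [0.3,0.3,0.3,0.3,0.3,0.3,0.3,0.3,0.3,0.3,0.3,0.3]

```text
time_s: 9.38
position: [0.6291, -0.0115, 0.2734]
tool_rot: [[0.006, 0.169, 0.986], [-0.0, 0.986, -0.169], [-1.0, 0.001, 0.006]]
ft_force: [0.4, 0.1, -1.8]
grip_width: 0.0056
```

```bash
python3 - <<'E'
from rig import env
import cv2
o=env.observe();print(o["position"],o["ft_force"],o["grip_width"],abs(o["qvel"]).max())
w=env.get_image("wrist")[:,:,::-1]
a=cv2.resize(env.get_image("side")[85:325,135:335,::-1],(400,480),interpolation=cv2.INTER_CUBIC)
cv2.imwrite("pics/f7.png",cv2.hconcat([a,cv2.resize(w,(400,300)).copy() if 0 else cv2.copyMakeBorder(cv2.resize(w,(400,300)),0,180,0,0,cv2.BORDER_CONSTANT)]))
E
```

```text
[ 0.62909477 -0.0114802   0.27337499] [ 0.38967537  0.06638598 -1.84775814] 0.005623990770546245 0.7742883890416924
```

View pics/f7.png

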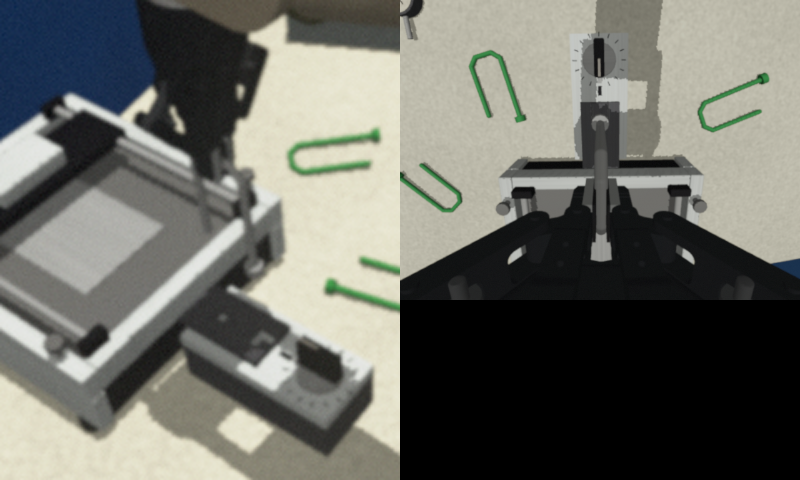

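The shackle hangs upright and clear of the lock, and the dial is still at the mark. I'll let it settle, then hand in.

>>> play_rows:
  travel:
    - [0,0,0]
    - [0,0,0]
    - [0,0,0]
    - [0,0,0]
  rotation:
    - [0,0,0]
    - [0,0,0]
    - [0,0,0]
    - [0,0,0]
  claw: [0.3,0.3,0.3,0.3]

```text
time_s: 9.82
position: [0.629, -0.0115, 0.2723]
tool_rot: [[0.004, 0.169, 0.986], [0.0, 0.986, -0.169], [-1.0, 0.001, 0.004]]
ft_force: [-0.5, -0.6, -1.9]
grip_width: 0.0055
```

```bash
python3 - <<'E'
from rig import env
o=env.observe();print(o["position"],o["ft_force"],o["grip_width"],abs(o["qvel"]).max())
print(env.close_job())
E
```

```text
[ 0.62897639 -0.01145391  0.27233284] [-0.52883218 -0.62802105 -1.90718962] 0.005536729517316596 0.0899379877263176
the job is handed in; nothing more can be done
None
```

The dial is in its open notch, the shackle is out, and I handed the job in at about 9.9 s with the gripper still holding it. No verdict came back.

- **Dial:** I turned it about 84° counter-clockwise in one grasp. After release the pointer measured -8.6°, the same as the lock's own axis, and it was still at the mark in the last picture.
- **Shackle:** I pinched the top bar with 60 N and drew it straight up with almost no resistance. At the end the bow was at about 0.288 m, worked out from the tool's height, so the foot is about 9.6 cm above the hasp plate. It was upright, nearly still, and the wrist carried about 1.9 N.
- **Bystanders:** I never moved near the gauge, tape or bottle, but I did not measure their positions again at the end.
- **One reading that disagreed:** the finger opening read 5.5 mm on the 8 mm bar. The bar looked firmly held in the pictures and did not slip.

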